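Fish a bangle out from under the polishing wheel

ROBOT

A 6-joint arm with a two-finger parallel gripper is mounted at the origin on the work surface. World frame = base frame: x ahead of the robot, y to its left, z up, the work surface at z = 0. Lengths are in m, angles in rad, forces in N, time in s.
With the tool pointing down it reaches from about 0.425 to 1.125 m from the base axis. Payload 14.9 kg.
Tool frame: the origin (TCP) lies on the centre line of the jaws, within the pads' length; the fingertips stand 19 mm ahead of it and the grasp point (between the pads) is the TCP; z points along the fingers, y is the line along which they close (so a half turn about z gives the same grasp; the last joint's range is limited). The gripper opens to 91 mm and grips with 3 to 60 N. Pads are 32 mm wide; open, the fingers measure 118 mm over their backs; the gripper's body (76 mm by 178 mm) begins 60 mm behind the grasp point.
Start: joints at [-0.033, 0.379, 1.734, -0, 1.028, -0.033], TCP at [0.7, -0, 0.233] pointing down, gripper open.
Joint ranges: [-2.77, 2.77], [-0.74, 2.19], [0, 2.66], [-1.06, 4.2], [0.31, 2.87], [-3.08, 3.08]. Speed limits (rad/s): [1.89, 1.89, 2.39, 3.14, 3.14, 3.14].

INTERFACE

Orientations are given as a 3x3 rotation matrix whose columns are the frame's x, y, z axes.
In Python, from rig import r gives the robot as it stands.
- The arm moves only by the tool send_rows, never from a script. Its argument "steps" is a list of rows, each an object with "dr": the turn, a rotation vector about the world's x, y, z in degrees, a list of three; "xyz": the shift along the world's x, y, z in m, a list of three; "gripper": the opening, from 0 (shut) to 1 (fully open). In form: [{"dr": [ax, ay, az], "xyz": [dx, dy, dz], "gripper": gripper}, ...]. A call has 1 to 20 rows; each row is the pose to reach, as a shift and turn from the pose commanded when the call began; what a row does not reach only later rows make up. A row lasts 1/8 s, in which the tool goes at most 62.5 mm and 10.7 degrees, less where a joint would pass 70% of its speed; a pose out of reach is approached as far as the arm can. A call with a gripper value outside its range is refused whole. The fingers move at their own pace and stop on an object; "force" is the grip in N (left out, the last holds). Time passes only in rows, so rows that repeat a pose let the fingers close. It gives the time, the measured TCP pose, the force, the opening and the grip force at its end, in the units of the state.
- r.get_state(): the state, without advancing time (a new reading comes with each control period).
- r.capture(name): name is "scene" or "side" or "wrist"; returns a dict with "frame" (384x512x3 uint8, blue, green, red), "z_map" (384x512 float32, m along the optical axis (not along the pixel's ray), 0 where there is no reading), "vfov" (degrees; the focal length in pixels is half the picture's height over the tangent of half this angle, whatever the lens; pixels are square), "cx", "cy" (the principal point, pixels), "k1" (the pictures are not rectified: a ray, as slopes to the right and down, at radius r is drawn at 1 + k1 r^2 times it, then the intrinsics apply), "origin" and "orientation" of the camera in the world; the wrist camera has in their place "hand_eye" (4x4, takes a point from camera to tool coordinates, whose origin is the TCP and whose axes are the flange's). Camera axes: x right, y up, looking along -z (the intrinsics and any distortion apply to the point x, -y, -z); pixel columns grow to the right and rows downward; lengths in m; the calibration is good to about 2 mm. A picture is of the moment at which its call begins: read the wrist's pose just before it.
- r.job_done(): hands the job in; it is judged then, once.
The state is a dict: "time_s": time; "joints": joint angles; "joint_velocities": joint speeds; "joint_efforts": joint torques, N m; "ee_pos": TCP position; "tcp_rot": TCP orientation; "wrist_force": force on the tool from outside, world axes, zero at the start; "wrist_torque": the same for the moment, N m; "width": opening from 0.0 (shut) to 1.0 (fully open); "finger_force": force on a finger pad.
Only numpy, scipy, OpenCV 4.12 (cv2) and the standard library are available. Lean on these libraries where they do the work, as an engineer would, in place of code of your own. Each camera call takes 0.05 s, during which the arm holds its last target. There are 200 camera calls.

TASK

The felt wheel has snatched a bangle and thrown it under itself, behind the polishing machine's fixed guard. Turn the speed selector on the motor anticlockwise to off (one or two clicks, depending on where it stands) before anything goes under the guard, then reach in with the hook and draw the bangle along the bench until it lies flat, wholly out in front of the hood with a couple of fingers' width to spare, keeping the gripper itself out of the hood. Finally lay the hook down on the open bench, clear of hood and bangle, and leave the steel block, the jar and the file where they are.

Things in the scene. Friction and masses are not known exactly. Their poses are not given: they have to be found in the camera images.
- machine: Blue bench polishing machine, fixed, at a new place and yaw each time. Origin: bench level, middle of the hood's open front; +y points level into the hood, z up, motor at -x. Hood: 190 mm wide (x -95 to 95), 240 deep (y 0 to 240), 205 high, walls 5, no floor (the bench runs on inside), roof and +x side clear. Motor with switch box on top: x -270 to -97, y 35 to 195 (its foot), up to 215 high.
- guard_edge (a point): Middle of the lower edge of the fixed clear guard that closes the hood's front from here (107 mm above the bench) up to the roof. Below it the front is open, 180 mm wide. Axes as the machine's; x 0, y 0 there.
- wheel_low (a point): Lowest point of the felt polishing wheel in the hood, 73 mm above the bench, at x -37, y 115 in the machine's frame. Wheel 108 mm in diameter, 30 mm thick along x, fixed; its tapered steel spindle runs along x, ending at x +30.
- selector (a joint): Angle of the speed selector, rad, positive clockwise seen from above. Three spring detents 30 degrees apart: 0 off, 0.524 slow, 1.047 fast, with stops just beyond the outer two. It starts at rest in slow or fast. Past half-way between two detents it snaps to the next by itself; peak torque about 0.1 N m.
- selector_grip (a point): The place to grip the selector: on its vertical axis, near half-way up its black bar handle (56 mm long, 13 wide, 30 tall; 17 mm of it below this point), which stands on a round skirt 58 mm across. The bar lies along this point's y axis, white pointer line at +y; at off that is the machine's +y. At x -165, y 115, z 242 mm in the machine's frame.
- bangle_center (a point): Centre of the bangle, a plain bare-metal ring lying flat on the bench: 72 mm outside, 62 mm inside diameter, 12 mm high, about 0.12 kg. This point is 6 mm above its underside; z is its axis. It starts inside the hood, its centre 65 to 100 mm behind the open front and 45 mm left to 20 mm right of its middle (machine x -45 to 20).
- bangle: The same bangle; origin at the centre of its underside, z along its axis.
- hook_grip (a point): Where to grip the hook: centre of its flat-sided wooden handle, 100 mm long (x), 22 wide (y), 28 tall, this point 14 mm above the bench. From its +x end runs a straight dark steel rod 7 mm thick, its centre 20 mm above the handle's underside; 170 mm from this point its end turns straight down, to the level of the underside. At rest it stands on handle and tip, 16 mm clear under the rod. 0.1 kg.
- hook_tip (a point): The lowest point of the hook's down-turned tip: 170 mm from hook_grip along x and 14 mm below it.
- hook: The same hook; origin in the middle of the handle's underside, 14 mm under hook_grip, same axes.
- block_center (a point): Centre of a steel bench block with blue sides, 90 x 90 x 38 mm, standing on the bench. Not to be moved.
- jar_center (a point): Centre of a closed low amber glass jar with a metal lid, 80 mm in diameter and 60 mm high, standing on the bench. Not to be moved.
- file_center (a point): A point on a flat file lying on the bench, where its light round wooden handle ends and the dark blade begins; 180 mm long along its x axis (85 mm of handle towards -x), straight, without a hook. Not to be moved.
There are look-alikes about, which are no part of the job. What is shaped like the hook but green or red is not meant.

How it is judged:
On the way, in this order (a step that is already met when the one before it is completed fails the run):
1. the selector is turned to off while the bangle still lies in the hood (value of joint selector below 0.12 rad and y of bangle_center in the frame of machine above 0.04 m), for 0.2 s.
2. the hook takes hold of the bangle inside the hood (contact force between hook and bangle above 0.1 N and y of each of bangle_center, hook_tip in the frame of machine above 0 m), for 0.04 s.
3. the bangle is drawn clear of the hood (y of bangle_center in the frame of machine below -0.05 m), for 0.1 s.
At the end, for the whole second after the job is handed in: Selector within 0.12 rad of off. Bangle still and flat on the bench, centre 50 to 300 mm in front of the hood's front, under 200 mm to either side of its middle. Hook released, still, lying on the bench, 10 mm or more in front of the hood, tip over 42 mm from the bangle's centre, not touching it (value of joint selector below 0.12 rad and y of bangle_center in the frame of machine between -0.3 and -0.05 m and x of bangle_center in the frame of machine between -0.2 and 0.2 m and angle between bangle's own z axis and vertical below 0.1 rad and height (world z) of bangle_center below 0.012 m and linear speed of each of bangle, hook below 0.02 m/s and y of each of hook_tip, hook_grip in the frame of machine below -0.01 m and horizontal distance between hook_tip and bangle_center above 0.042 m and contact force between hook and bangle below 0.05 N and height (world z) of hook_grip between 0 and 0.025 m and height (world z) of hook_tip below 0.03 m).
It fails at once if the hook goes under the guard while the selector is not at off (value of joint selector above 0.2 rad and y of hook_tip in the frame of machine above 0.005 m and x of hook_tip in the frame of machine between -0.09 and 0.09 m and z of hook_tip in the frame of machine below 0.1 m).
It fails at once if the gripper reaches into the hood under the guard (y of the grasp point in the frame of machine above 0.005 m and x of the grasp point in the frame of machine between -0.09 and 0.09 m and z of the grasp point in the frame of machine below 0.1 m).
It fails at once if the steel block, the jar or the file is moved more than 15 mm (distance of any of block_center, jar_center, file_center from where it was at the start of the episode above 0.015 m).
It fails at once if the bangle is lifted off the bench by more than 40 mm instead of being drawn along it (height (world z) of bangle_center above 0.046 m).
It also fails if it takes over 64 s, if anything falls off the work surface, if the arm or the gripper's body presses on something with over 40 N, if the wrist force passes 120 N, or if a joint passes its speed limit or range.

## Working session

There is one attempt and no reset: what is moved stays moved. The work goes in short steps, Python scripts to look and compute and a tool call to move; the robot and the scene stay as the last step left them, time stands still between calls to the robot, and variables do not carry over. Pictures are saved under pics/ and viewed, at most 10 in all, crops included, and the job is handed in when it is done.

Besides the shell and the picture viewer there is one more tool, called after ">>>" by a JSON object that holds its "name" and its "arguments". send_rows: Moves the arm, as the interface text tells. Its arguments: {"type":"object","properties":{"steps":{"type":"array"},"force":{"type":"number"}},"required":["steps"]}

```bash
mkdir -p pics
cat > h.py <<'E'
import numpy as np, cv2
from rig import r
def cap(name):
    s=r.get_state(); c=r.capture(name)
    if 'hand_eye' in c:
        T=np.eye(4);T[:3,:3]=s['tcp_rot'];T[:3,3]=s['ee_pos'];M=T@np.array(c['hand_eye'])
        c['origin']=M[:3,3];c['orientation']=M[:3,:3]
    c['f']=c['frame'].shape[0]/2/np.tan(np.radians(c['vfov'])/2)
    return c
def ray(c,uv):
    uv=np.atleast_2d(np.array(uv,float))
    K=np.array([[c['f'],0,c['cx']],[0,c['f'],c['cy']],[0,0,1]])
    p=cv2.undistortPoints(uv[:,None],K,np.array([c['k1'],0,0,0,0.]))[:,0]
    d=np.c_[p[:,0],-p[:,1],-np.ones(len(p))]
    return d
def plane(c,uv,z):
    d=ray(c,uv)@np.array(c['orientation']).T;o=np.array(c['origin'])
    return o+d*((z-o[2])/d[:,2])[:,None]
def deep(c,uv):
    uv=np.atleast_2d(uv).astype(int);z=c['z_map'][uv[:,1],uv[:,0]]
    return (ray(c,uv)*z[:,None])@np.array(c['orientation']).T+np.array(c['origin'])
def proj(c,P):
    q=(np.atleast_2d(P)-c['origin'])@np.array(c['orientation']);x=q[:,0]/-q[:,2];y=-q[:,1]/-q[:,2]
    k=1+c['k1']*(x*x+y*y);return np.c_[c['cx']+c['f']*x*k,c['cy']+c['f']*y*k]
E
python3 - <<'E'
from h import *
import pickle
s=r.get_state();print(s)
for n in ['scene','side']:
    c=cap(n);cv2.imwrite(f'pics/{n}0.png',cv2.resize(c['frame'],None,fx=1.5,fy=1.5));pickle.dump(c,open(n+'0.pkl','wb'))
    print(n,c['origin'],c['orientation'],c['vfov'],c['k1'])
E
```

```text
{'time_s': 0.0, 'joints': array([-3.33112885e-02,  3.79406379e-01,  1.73480156e+00,  4.87280411e-05,
        1.02848473e+00, -3.32739119e-02]), 'joint_velocities': array([-0.00093424, -0.00028711, -0.00277571,  0.00216898, -0.00060534,
       -0.00141289]), 'joint_efforts': array([ 6.45993277e-04, -7.63727903e+01, -4.34372771e+01,  6.49972307e-02,
        4.23743343e-02, -1.55693674e-04]), 'ee_pos': array([6.99614773e-01, 9.66984845e-06, 2.32279476e-01]), 'tcp_rot': array([[ 6.25918398e-05,  9.99999395e-01, -1.09801292e-03],
       [ 9.99999995e-01, -6.25058487e-05,  7.83493669e-05],
       [ 7.82806873e-05, -1.09801781e-03, -9.99999394e-01]]), 'wrist_force': array([0.54249718, 0.25741562, 0.17887135]), 'wrist_torque': array([ 0.02070064,  0.01017766, -0.02119147]), 'finger_force': 0.0, 'width': 1.0012419058194648}
scene [ 1.44097702 -0.30376357  0.88484171] [[ 0.20467819 -0.61398132  0.76232131]
 [ 0.97867793  0.11466988 -0.17041222]
 [ 0.01721463  0.78094671  0.62436039]] 54.88702860205426 -0.0758180317571887
side [ 0.06918902 -0.84791851  1.0828882 ] [[ 0.8352096   0.4051106  -0.37190095]
 [-0.54984188  0.60293652 -0.5780497 ]
 [-0.00994139  0.68727938  0.72632515]] 43.90583783853117 -0.1541786280163846
```

View pics/scene0.png

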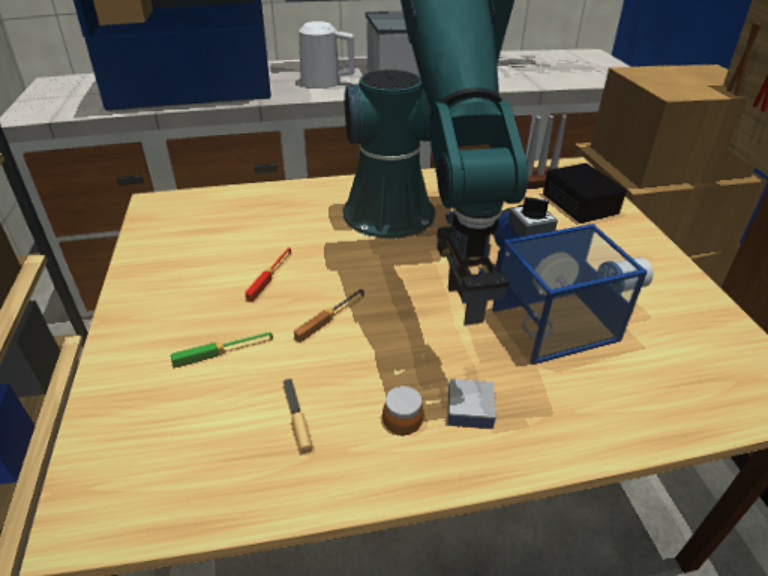

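View pics/side0.png

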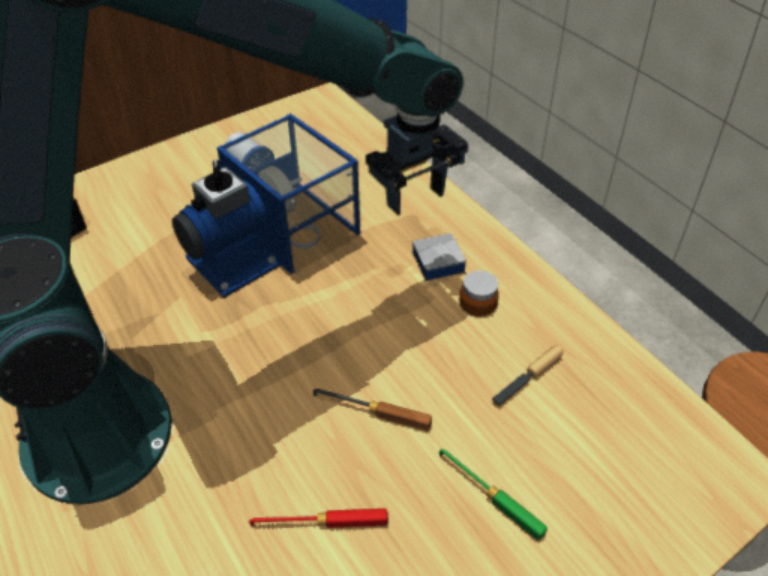

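Side view (1.5× pixels): the brown hook has its handle at (403,414) and its tip at (315,391). The look-alikes are the red hook (355,518), the green hook (520,512) and the file (530,375). I pick the brown handle with the dark rod. The hood's front corners meet the bench near (291,271) and (360,234), the bangle shows through the front at (303,235), and the selector is at (218,180).

```bash
cat > m.py <<'E'
from h import *
import pickle
S=pickle.load(open('side0.pkl','rb'));C=pickle.load(open('scene0.pkl','rb'))
def show(n,c,uv,z): print(n,np.round(plane(c,np.array(uv)/1.5,z),3).tolist())
show('corners side',S,[[291,271],[360,234],[291,118],[357,160],[220,150]],0)
show('roof side',S,[[291,118],[357,160],[220,150],[288,199]],.205)
show('roof scene',C,[[502,243],[594,228],[642,272],[545,292]],.205)
show('floor scene',C,[[536,360],[627,340]],0)
show('sel side',S,[[218,180]],.25);show('sel scene',C,[[535,207]],.25)
show('bangle side',S,[[303,235]],.006);show('bangle scene',C,[[537,322]],.006)
show('hook tip side',S,[[316,391]],.02);show('tip scene',C,[[362,292]],.02)
for n,c in(('side',S),('scene',C)):
    h=cv2.cvtColor(c['frame'],cv2.COLOR_BGR2HSV)
    lo,hi=((0,120,40),(20,255,190))
    m=cv2.inRange(h,lo,hi)
    k,l,st,ce=cv2.connectedComponentsWithStats(m)
    for i in range(1,k):
        if st[i,4]>60: print(n,ce[i]*1.5,st[i,4],plane(c,[ce[i]],.02).round(3), deep(c,[ce[i]]).round(3))
c=np.hstack([cv2.resize(S['frame'][100:200,110:260],None,fx=3.6,fy=3.6,interpolation=2)[:,:400],cv2.resize(S['frame'][240:300,190:300],None,fx=3.6,fy=6,interpolation=2)])
cv2.imwrite('pics/crop.png',cv2.resize(S['frame'][70:190,110:250],(798,684))[:600])
E
python3 m.py
```

```text
corners side [[0.501, 0.167, 0.0], [0.687, 0.184, 0.0], [0.785, 0.694, 0.0], [0.831, 0.425, 0.0], [0.559, 0.668, 0.0]]
roof side [[0.65, 0.402, 0.205], [0.687, 0.184, 0.205], [0.467, 0.381, 0.205], [0.509, 0.152, 0.205]]
roof scene [[0.505, 0.151, 0.205], [0.483, 0.387, 0.205], [0.659, 0.406, 0.205], [0.682, 0.174, 0.205]]
floor scene [[0.674, 0.198, 0.0], [0.657, 0.437, 0.0]]
sel side [[0.402, 0.229, 0.25]]
sel scene [[0.441, 0.248, 0.25]]
bangle side [[0.576, 0.247, 0.006]]
bangle scene [[0.563, 0.248, 0.006]]
hook tip side [[0.382, -0.149, 0.02]]
tip scene [[0.392, -0.145, 0.02]]
side [163.65054278  84.65181992] 9396 [[0.549 1.048 0.02 ]] [[ 0.571  1.134 -0.026]]
side [ 80.34 224.74] 75 [[0.153 0.562 0.02 ]] [[0.153 0.563 0.024]]
side [324.48341232 249.95118483] 1055 [[0.584 0.164 0.02 ]] [[0.593 0.184 0.002]]
side [303.72631579 235.5       ] 95 [[0.57 0.23 0.02]] [[0.575 0.246 0.006]]
side [213.39452055 290.9630137 ] 365 [[0.33  0.187 0.02 ]] [[0.335 0.207 0.004]]
side [289.80927342 377.44000956] 12552 [[ 0.357 -0.096  0.02 ]] [[ 0.362 -0.081  0.003]]
side [547.3255814 365.674418
[... 1374 characters left out ...]

scene [336.98780488 216.86890244] 164 [[ 0.031 -0.16   0.02 ]] [[-0.014 -0.159 -0.004]]
scene [  5.85416667 269.47222222] 216 [[ 0.125 -1.062  0.02 ]] [[-0.125 -1.208 -0.14 ]]
scene [ 89.14722222 265.25555556] 1080 [[ 0.148 -0.838  0.02 ]] [[-0.588 -1.144 -0.467]]
scene [264.86479592 280.53826531] 196 [[ 0.301 -0.379  0.02 ]] [[ 0.304 -0.381  0.022]]
scene [510.75195822 333.75587467] 766 [[0.603 0.163 0.02 ]] [[ 0.578  0.174 -0.003]]
scene [520.40909091 413.13636364] 132 [[0.821 0.099 0.02 ]] [[ 0.803  0.107 -0.003]]
scene [300.52118644 440.16101695] 118 [[ 0.801 -0.329  0.02 ]] [[ 0.803 -0.33   0.025]]
scene [404.51692913 517.23248031] 2540 [[ 0.988 -0.173  0.02 ]] [[ 0.973 -0.17  -0.004]]
```

View pics/crop.png

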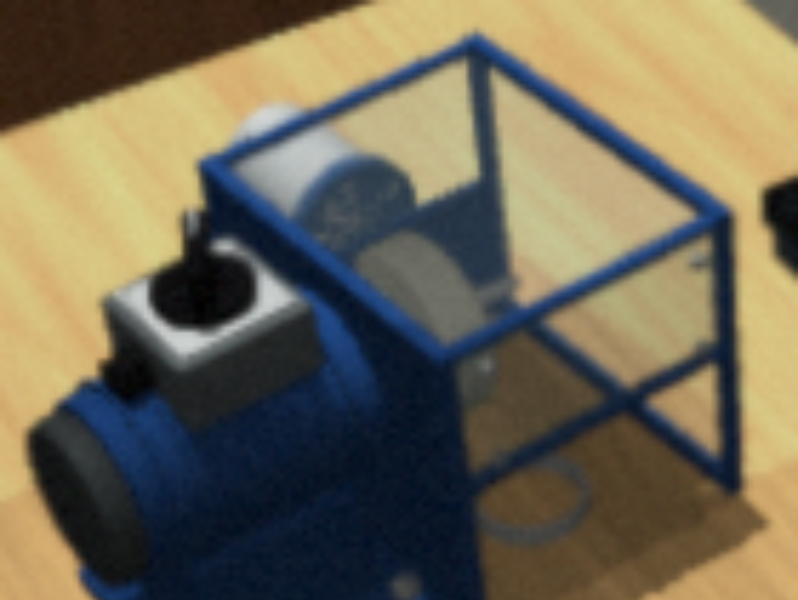

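The crop shows the selector on its black skirt, the guard bar and the bangle under it. Both views put the machine at about (0.596, 0.166), yaw about 7°. I'll go above the selector for a close look.

>>> {"name": "send_rows", "arguments": {"steps": [{"dr": [0, 0, 0], "xyz": [0, 0, 0.06], "gripper": 1}, {"dr": [0, 0, 0], "xyz": [0, 0, 0.12], "gripper": 1}, {"dr": [0, 0, 0], "xyz": [-0.04, 0.04, 0.15], "gripper": 1}, {"dr": [0, 0, 0], "xyz": [-0.08, 0.08, 0.15], "gripper": 1}, {"dr": [0, 0, 0], "xyz": [-0.12, 0.12, 0.15], "gripper": 1}, {"dr": [0, 0, 0], "xyz": [-0.16, 0.16, 0.15], "gripper": 1}, {"dr": [0, 0, 0], "xyz": [-0.2, 0.2, 0.15], "gripper": 1}, {"dr": [0, 0, 0], "xyz": [-0.24, 0.24, 0.15], "gripper": 1}, {"dr": [0, 0, 0], "xyz": [-0.26, 0.25, 0.15], "gripper": 1}, {"dr": [0, 0, 0], "xyz": [-0.26, 0.25, 0.15], "gripper": 1}, {"dr": [0, 0, 0], "xyz": [-0.26, 0.25, 0.15], "gripper": 1}]}}

```text
time_s: 1.48
ee_pos: [0.4407, 0.2495, 0.3829]
tcp_rot: [[0.001, 1.0, 0.0], [1.0, -0.001, -0.0], [-0.0, 0.0, -1.0]]
wrist_force: [0.7, 0.5, -0.6]
width: 1.002
finger_force: 0.0
```

Run:
```python
from h import *
import pickle
c=cap('wrist');pickle.dump(c,open('w1.pkl','wb'));print(r.get_state()['ee_pos'],c['origin'],c['orientation'])
cv2.imwrite('pics/w1.png',cv2.resize(c['frame'],None,fx=1.5,fy=1.5))
```

```text
[0.4408591  0.24938538 0.38289076] [0.4390742  0.32557913 0.53535405] [[ 9.99998837e-01  1.47303723e-03  3.93911553e-04]
 [-1.52466852e-03  9.62622816e-01  2.70841263e-01]
 [ 1.97710169e-05 -2.70841549e-01  9.62623943e-01]]
```

View pics/w1.png

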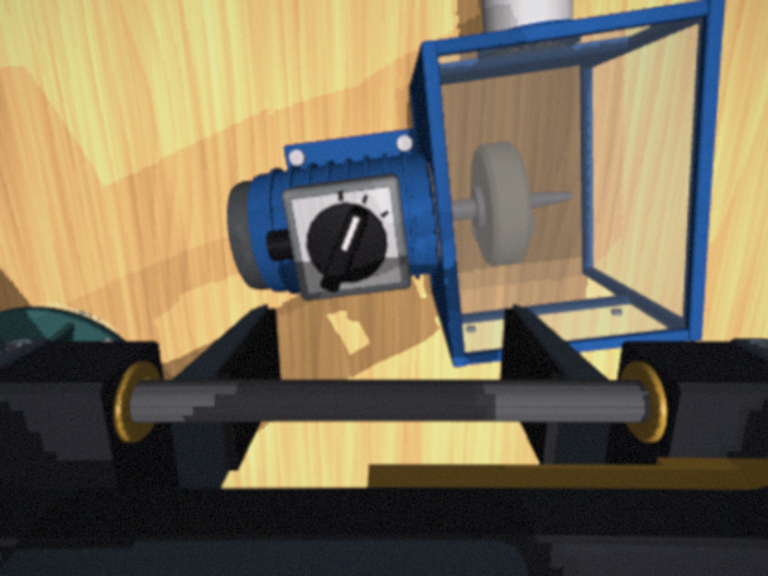

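The wrist view shows the selector at (347,243). Its white pointer, from (346,249) to (356,218), points at the middle tick, so it stands at slow. The roof corners are near (430,46), (714,4), (693,334) and (459,359).

Run:
```python
from h import *
import pickle
c=pickle.load(open('w1.pkl','rb'))
g=lambda uv,z:plane(c,np.array(uv)/1.5,z)
k=g([[430,46],[714,4],[693,334],[459,359]],.205);print(k.round(3))
for a,b in((0,1),(3,2),(3,0),(2,1)):
  v=k[b]-k[a];print(np.linalg.norm(v),np.degrees(np.arctan2(v[1],v[0])))
w=g([[346,249],[356,218]],.257);v=w[1]-w[0];print('bar',np.degrees(np.arctan2(v[1],v[0]))-90)
b=g([[330,286],[359,210]],.257);v=b[1]-b[0];print('barends',b,np.linalg.norm(v),np.degrees(np.arctan2(v[1],v[0]))-90, b.mean(0))
print('skirt',g([[346.5,243.5]],.225),g([[307,243],[386,243]],.225))
# box top face corners
q=g([[286,192],[396,176],[411,287],[303,299]],.215);print(q.round(3))
for a,b in((0,1),(3,2),(3,0),(2,1)):
  v=q[b]-q[a];print(np.linalg.norm(v),np.degrees(np.arctan2(v[1],v[0])))
print(deep(c,np.array([[300,210],[347,243],[560,340]])/1.5))
```

```text
[[0.466 0.392 0.205]
 [0.647 0.414 0.205]
 [0.676 0.186 0.205]
 [0.494 0.165 0.205]]
0.18275465843235184 7.117800921586614
0.18303418852420608 6.8025412257484295
0.22902515986140565 97.15155903087845
0.23003259606412632 97.22034557320616
bar -18.999018505140015
barends [[0.40045    0.24157167 0.257     ]
 [0.42013481 0.29040322 0.257     ]] 0.052649904111668665 -21.9551883654903 [0.4102924  0.26598744 0.257     ]
skirt [[0.40872884 0.26298977 0.225     ]] [[0.38110318 0.2633764  0.225     ]
 [0.43640105 0.26330799 0.225     ]]
[[0.366 0.298 0.215]
 [0.443 0.309 0.215]
 [0.455 0.228 0.215]
 [0.374 0.219 0.215]]
0.07775158379933779 8.042243151373965
0.08123407500995629 6.540894730186709
0.07927270113991242 95.5117299499846
0.0813237823703093 98.01025787388517
[[0.37571457 0.2852501  0.21597573]
 [0.41173662 0.26949608 0.25567066]
 [0.49425752 0.26635825 0.39917635]]
```

>>> {"name": "send_rows", "arguments": {"steps": [{"dr": [0, 0, -8], "xyz": [-0.01, 0.005, -0.01], "gripper": 1}, {"dr": [0, 0, -16], "xyz": [-0.02, 0.01, -0.03], "gripper": 1}, {"dr": [0, 0, -22.5], "xyz": [-0.03, 0.0145, -0.05], "gripper": 1}, {"dr": [0, 0, -22.5], "xyz": [-0.03, 0.0145, -0.08], "gripper": 1}, {"dr": [0, 0, -22.5], "xyz": [-0.03, 0.0145, -0.11], "gripper": 1}, {"dr": [0, 0, -22.5], "xyz": [-0.03, 0.0145, -0.13], "gripper": 1}, {"dr": [0, 0, -22.5], "xyz": [-0.03, 0.0145, -0.136], "gripper": 1}, {"dr": [0, 0, -22.5], "xyz": [-0.03, 0.0145, -0.136], "gripper": 0.5}, {"dr": [0, 0, -22.5], "xyz": [-0.03, 0.0145, -0.136], "gripper": 0}, {"dr": [0, 0, -22.5], "xyz": [-0.03, 0.0145, -0.136], "gripper": 0}, {"dr": [0, 0, -22.5], "xyz": [-0.03, 0.0145, -0.136], "gripper": 0}, {"dr": [0, 0, -22.5], "xyz": [-0.03, 0.0145, -0.136], "gripper": 0}, {"dr": [0, 0, -22.5], "xyz": [-0.03, 0.0145, -0.136], "gripper": 0}], "force": 20}}

```text
time_s: 3.15
ee_pos: [0.41, 0.2645, 0.247]
tcp_rot: [[0.383, 0.924, 0.0], [0.924, -0.383, 0.0], [0.0, 0.0, -1.0]]
wrist_force: [0.0, -1.0, -0.1]
width: 0.373
finger_force: 0.0
```

>>> {"name": "send_rows", "arguments": {"steps": [{"dr": [0, 0, 0], "xyz": [0, 0, 0], "gripper": 0}, {"dr": [0, 0, 0], "xyz": [0, 0, 0], "gripper": 0}, {"dr": [0, 0, 0], "xyz": [0, 0, 0], "gripper": 0}, {"dr": [0, 0, 0], "xyz": [0, 0, 0], "gripper": 0}, {"dr": [0, 0, 6], "xyz": [0, 0, 0], "gripper": 0}, {"dr": [0, 0, 12], "xyz": [0, 0, 0], "gripper": 0}, {"dr": [0, 0, 18], "xyz": [0, 0, 0], "gripper": 0}, {"dr": [0, 0, 24], "xyz": [0, 0, 0], "gripper": 0}, {"dr": [0, 0, 30], "xyz": [0, 0, 0], "gripper": 0}, {"dr": [0, 0, 30], "xyz": [0, 0, 0], "gripper": 0}, {"dr": [0, 0, 30], "xyz": [0, 0, 0], "gripper": 0}]}}

```text
time_s: 4.53
ee_pos: [0.4099, 0.2644, 0.247]
tcp_rot: [[-0.128, 0.992, -0.0], [0.992, 0.128, -0.0], [-0.0, -0.0, -1.0]]
wrist_force: [-2.1, -1.8, 4.1]
width: 0.14
finger_force: 20.0
```

>>> {"name": "send_rows", "arguments": {"steps": [{"dr": [0, 0, 0], "xyz": [0, 0, 0], "gripper": 0.5}, {"dr": [0, 0, 0], "xyz": [0, 0, 0], "gripper": 0.5}, {"dr": [0, 0, 0], "xyz": [0, 0, 0], "gripper": 0.5}, {"dr": [0, 0, 0], "xyz": [0, 0, 0.04], "gripper": 0.6}, {"dr": [0, 0, 0], "xyz": [0, 0, 0.09], "gripper": 1}, {"dr": [0, 0, 0], "xyz": [0.01, -0.02, 0.14], "gripper": 1}, {"dr": [0, 0, 0], "xyz": [0.01, -0.02, 0.14], "gripper": 1}, {"dr": [0, 0, 0], "xyz": [0.01, -0.02, 0.14], "gripper": 1}]}}

```text
time_s: 5.52
ee_pos: [0.4198, 0.2444, 0.3863]
tcp_rot: [[-0.13, 0.992, -0.0], [0.992, 0.13, -0.0], [-0.0, -0.0, -1.0]]
wrist_force: [0.1, 0.5, -0.2]
width: 0.984
finger_force: 0.0
```

Run:
```python
from h import *
import pickle
c=cap('wrist');pickle.dump(c,open('w2.pkl','wb'))
cv2.imwrite('pics/w2.png',cv2.resize(c['frame'][90:250,150:350],(600,480)))
s=cap('side');pickle.dump(s,open('s2.pkl','wb'))
C=cap('scene');pickle.dump(C,open('c2.pkl','wb'))
# hook from the start pictures and the new: wood handle mask on brown
a=cv2.resize(s['frame'][240:300,195:300],(600,343),interpolation=2);b=cv2.resize(C['frame'][180:240,180:260],(300,225),interpolation=2)
d=cv2.resize(s['frame'][135:185,180:255],(300,200),interpolation=2)
o=np.zeros((570,602,3),np.uint8);o[:343,:600]=a;o[345:,:300]=b;o[345:545,301:601]=d
cv2.imwrite('pics/hook.png',o)
```

```text
(no output)
```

View pics/w2.png

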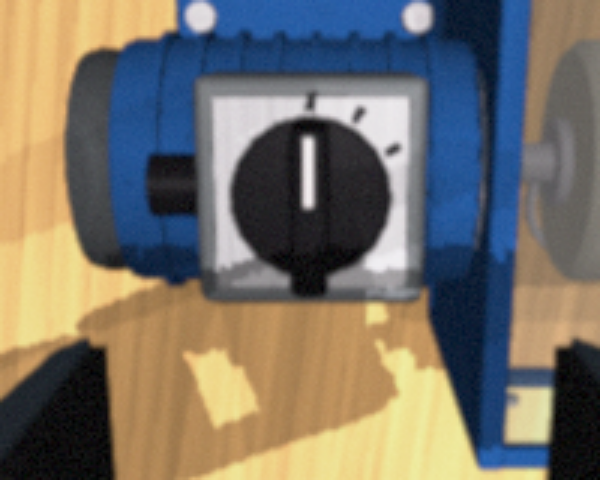

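View pics/hook.png

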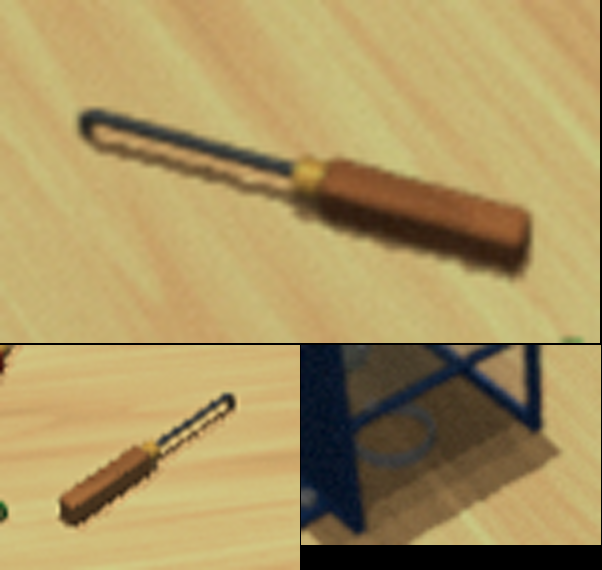

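The selector's pointer is on the off tick, square with its box. The chosen hook is confirmed in the close crop: wooden handle, dark rod, handle top centre at crop (425,199), bend at (90,120). The bangle is at (395,436) in the lower right crop.

Run:
```python
from h import *
import pickle
S=pickle.load(open('s2.pkl','rb'));C=pickle.load(open('c2.pkl','rb'))
k=600/105
s=lambda p:np.array(p)/k+[195,240]
c=lambda p:(np.array(p)-[0,345])/3.75+[180,180]
A=plane(S,[s([425,199])],.028)[0];B=plane(S,[s([90,118])],.023)[0]
print('side',A,B,np.linalg.norm(A-B),np.degrees(np.arctan2(*(B-A)[[1,0]])))
A=plane(C,[c([106,475])],.028)[0];B=plane(C,[c([229,399])],.023)[0]
print('scene',A,B,np.linalg.norm(A-B),np.degrees(np.arctan2(*(B-A)[[1,0]])))
b=plane(S,[[180+94/4,135+91/4]],.006)[0];print('bangle',b)
t=np.radians(7.1);R=np.array([[np.cos(t),-np.sin(t)],[np.sin(t),np.cos(t)]])
print('bangle in machine',R.T@(b[:2]-[.587,.170]))
for n,p,z in(('block',[472,390],.038),('jar',[404,400],.06),('file',[294,413],.01),('green',[210,355],.02),('greentip',[270,336],.02)): print(n,plane(C,[np.array(p)/1.5],z).round(3))
```

```text
side [ 0.48589808 -0.27974934  0.028     ] [ 0.38156881 -0.15101736  0.023     ] 0.16577550327826207 129.02261740926798
scene [ 0.48782981 -0.27565288  0.028     ] [ 0.39373042 -0.14620296  0.023     ] 0.16011551302402785 126.01405264898001
bangle [0.57721415 0.23943607 0.006     ]
bangle in machine [-0.00112841  0.07011318]
block [[0.76  0.017 0.038]]
jar [[ 0.776 -0.127  0.06 ]]
file [[ 0.727 -0.336  0.01 ]]
green [[ 0.544 -0.504  0.02 ]]
greentip [[ 0.508 -0.373  0.02 ]]
```

>>> {"name": "send_rows", "arguments": {"steps": [{"dr": [0, 0, 4], "xyz": [0.02, -0.05, 0], "gripper": 1}, {"dr": [0, 0, 8], "xyz": [0.05, -0.1, 0], "gripper": 1}, {"dr": [0, 0, 12], "xyz": [0.07, -0.15, 0], "gripper": 1}, {"dr": [0, 0, 16], "xyz": [0.08, -0.2, 0], "gripper": 1}, {"dr": [0, 0, 20], "xyz": [0.08, -0.25, 0], "gripper": 1}, {"dr": [0, 0, 24], "xyz": [0.08, -0.3, -0.02], "gripper": 1}, {"dr": [0, 0, 28], "xyz": [0.08, -0.35, -0.06], "gripper": 1}, {"dr": [0, 0, 30.5], "xyz": [0.075, -0.4, -0.1], "gripper": 1}, {"dr": [0, 0, 30.5], "xyz": [0.07, -0.45, -0.14], "gripper": 1}, {"dr": [0, 0, 30.5], "xyz": [0.066, -0.49, -0.18], "gripper": 1}, {"dr": [0, 0, 30.5], "xyz": [0.066, -0.522, -0.21], "gripper": 1}, {"dr": [0, 0, 30.5], "xyz": [0.066, -0.522, -0.22], "gripper": 1}, {"dr": [0, 0, 30.5], "xyz": [0.066, -0.522, -0.22], "gripper": 1}, {"dr": [0, 0, 30.5], "xyz": [0.066, -0.522, -0.22], "gripper": 1}]}}

```text
time_s: 7.42
ee_pos: [0.4865, -0.2768, 0.1677]
tcp_rot: [[-0.616, 0.787, 0.001], [0.787, 0.616, -0.0], [-0.001, 0.0, -1.0]]
wrist_force: [0.4, -0.6, 0.4]
width: 1.001
finger_force: 0.0
```

Run:
```python
from h import *
import pickle
c=cap('wrist');pickle.dump(c,open('w3.pkl','wb'))
cv2.imwrite('pics/w3.png',cv2.resize(c['frame'],None,fx=1.5,fy=1.5))
```

```text
(no output)
```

View pics/w3.png

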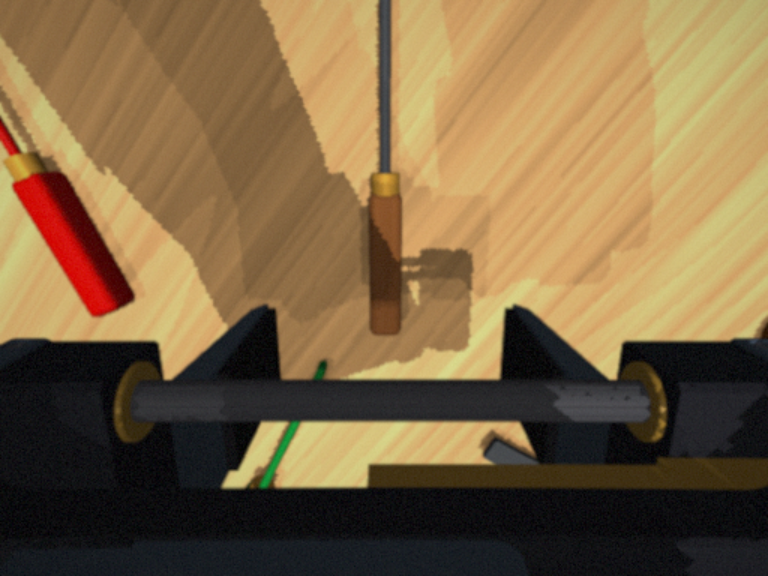

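The hook runs straight up the picture, its handle from (385,195) to (385,332), aligned with the jaws. The green look-alike's tip is at (322,365).

Run:
```python
from h import *
import pickle
c=pickle.load(open('w3.pkl','rb'))
p=plane(c,np.array([[385,194],[385,325],[385,333],[384,100],[322,365]])/1.5,.028);print(p.round(4), (p[0]+p[1])/2,np.linalg.norm(p[1]-p[0]),np.degrees(np.arctan2(*(p[0]-p[1])[[1,0]])))
q=plane(c,[[256,66]],.0235);print('rod',q)
```

```text
[[ 0.4518 -0.2399  0.028 ]
 [ 0.5069 -0.3108  0.028 ]
 [ 0.5106 -0.3155  0.028 ]
 [ 0.417  -0.196   0.028 ]
 [ 0.4902 -0.3624  0.028 ]] [ 0.47936261 -0.27532758  0.028     ] 0.08975502663941509 127.8396701081978
rod [[ 0.41633496 -0.195254    0.0235    ]]
```

>>> {"name": "send_rows", "arguments": {"steps": [{"dr": [0, 0, 0], "xyz": [-0.004, 0, -0.05], "gripper": 1}, {"dr": [0, 0, 0], "xyz": [-0.004, 0, -0.09], "gripper": 1}, {"dr": [0, 0, 0], "xyz": [-0.004, 0, -0.12], "gripper": 1}, {"dr": [0, 0, 0], "xyz": [-0.004, 0, -0.138], "gripper": 1}, {"dr": [0, 0, 0], "xyz": [-0.004, 0, -0.144], "gripper": 0.6}, {"dr": [0, 0, 0], "xyz": [-0.004, 0, -0.144], "gripper": 0}, {"dr": [0, 0, 0], "xyz": [-0.004, 0, -0.144], "gripper": 0}, {"dr": [0, 0, 0], "xyz": [-0.004, 0, -0.144], "gripper": 0}, {"dr": [0, 0, 0], "xyz": [-0.004, 0, -0.144], "gripper": 0}, {"dr": [0, 0, 0], "xyz": [-0.004, 0, -0.144], "gripper": 0}, {"dr": [0, 0, 0], "xyz": [-0.004, 0, -0.144], "gripper": 0}, {"dr": [0, 0, 0], "xyz": [-0.004, 0, -0.144], "gripper": 0}, {"dr": [0, 0, 0], "xyz": [-0.004, 0, -0.144], "gripper": 0}, {"dr": [0, 0, 0], "xyz": [-0.004, 0, -0.144], "gripper": 0}], "force": 40}}

```text
time_s: 9.22
ee_pos: [0.482, -0.2775, 0.0229]
tcp_rot: [[-0.616, 0.788, -0.0], [0.788, 0.616, 0.0], [0.0, -0.0, -1.0]]
wrist_force: [0.0, -0.1, 1.7]
width: 0.24
finger_force: 40.0
```

The hook is in hand. Now a better fix on the bangle, since its left part may be hidden by the hood wall in the side view.

Run:
```python
from h import *
import pickle
S=cap('side');C=cap('scene');pickle.dump((S,C),open('sc3.pkl','wb'))
a=cv2.resize(S['frame'][135:185,180:230],(400,400),interpolation=2)
b=cv2.resize(C['frame'][190:240,330:380],(400,400),interpolation=2)
cv2.imwrite('pics/ring.png',cv2.convertScaleAbs(np.hstack([a,b]),alpha=1.8))
t=np.radians(7.1);R=np.array([[np.cos(t),-np.sin(t)],[np.sin(t),np.cos(t)]])
```

```text
(no output)
```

View pics/ring.png

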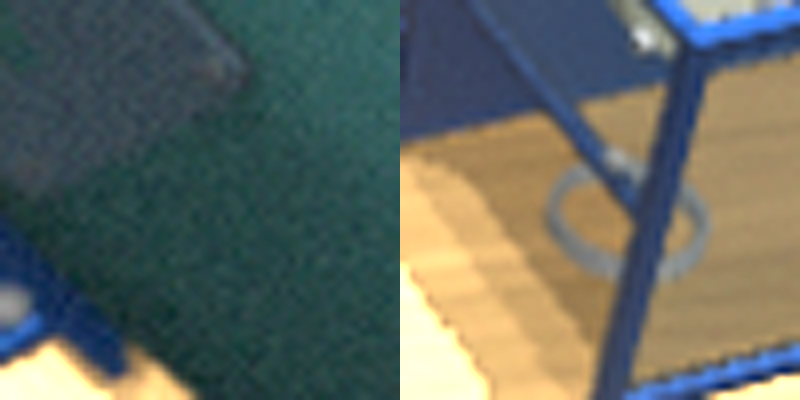

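In the scene half the whole ring shows: x 546–709, y 155–285, centre (627,219). In the side half the arm covers it.

Run:
```python
from h import *
import pickle
S,C=pickle.load(open('sc3.pkl','rb'))
t=np.radians(7.1);R=np.array([[np.cos(t),-np.sin(t)],[np.sin(t),np.cos(t)]]);O=np.array([.587,.170])
g=lambda p:plane(C,np.array(p)/8+np.array([330-50,190]),.006)
b=g([[627,220]])[0];print(b,R.T@(b[:2]-O))
e=g([[546,210],[709,228]]);print(e,np.linalg.norm(e[1]-e[0]))
a=np.linspace(0,6.283,100);P=np.c_[b[0]+.034*np.cos(a),b[1]+.034*np.sin(a),0*a+.006]
q=(proj(C,P)-[330,190])*8+[400,0];print(q.min(0),q.max(0))
S0=pickle.load(open('side0.pkl','rb'));q=(proj(S0,P)-[110,70])*5.7;print('side crop',q.min(0),q.max(0))
for n,m in(('tip over centre+',(b[:2]-O)@R),('out',None)):
  if m is not None: print(n,O+R@(m+[0,-.17]))
```

```text
[0.57706925 0.24289814 0.006     ] [-0.00084429  0.07356661]
[[0.56399422 0.20973245 0.006     ]
 [0.58898643 0.27695199 0.006     ]] 0.07171524301396537
[549.73933489 168.80508746] [704.59488494 273.29695549]
side crop [472.48243801 458.92880967] [587.28858406 536.25599728]
tip over centre+ [0.5980815  0.07420171]
```

>>> {"name": "send_rows", "arguments": {"steps": [{"dr": [0, 0, 0], "xyz": [0, 0, 0.03], "gripper": 0}, {"dr": [0, 0, 0], "xyz": [0, 0, 0.07], "gripper": 0}, {"dr": [0, 0, -6], "xyz": [0.03, 0.04, 0.08], "gripper": 0}, {"dr": [0, 0, -12], "xyz": [0.06, 0.08, 0.08], "gripper": 0}, {"dr": [0, 0, -18], "xyz": [0.09, 0.12, 0.08], "gripper": 0}, {"dr": [0, 0, -24], "xyz": [0.11, 0.16, 0.08], "gripper": 0}, {"dr": [0, 0, -31], "xyz": [0.13, 0.2, 0.08], "gripper": 0}, {"dr": [0, 0, -31], "xyz": [0.13, 0.23, 0.06], "gripper": 0}, {"dr": [0, 0, -31], "xyz": [0.13, 0.235, 0.04], "gripper": 0}, {"dr": [0, 0, -31], "xyz": [0.13, 0.235, 0.022], "gripper": 0}, {"dr": [0, 0, -31], "xyz": [0.13, 0.235, 0.022], "gripper": 0}, {"dr": [0, 0, -31], "xyz": [0.13, 0.235, 0.022], "gripper": 0}]}}

```text
time_s: 10.82
ee_pos: [0.6122, -0.0434, 0.0452]
tcp_rot: [[-0.121, 0.993, 0.0], [0.993, 0.121, -0.0], [-0.0, 0.0, -1.0]]
wrist_force: [-0.2, -0.5, -0.8]
width: 0.242
finger_force: 40.0
```

Run:
```python
from h import *
import pickle
S=cap('side');C=cap('scene');pickle.dump((S,C),open('sc4.pkl','wb'));print(r.get_state()['ee_pos'])
a=cv2.resize(S['frame'][120:220,180:280],(400,400),interpolation=2)
b=cv2.resize(C['frame'][180:280,290:390],(400,400),interpolation=2)
cv2.imwrite('pics/tip.png',cv2.convertScaleAbs(np.hstack([a,b]),alpha=1.5))
```

```text
[ 0.61251153 -0.04313715  0.04563651]
```

View pics/tip.png

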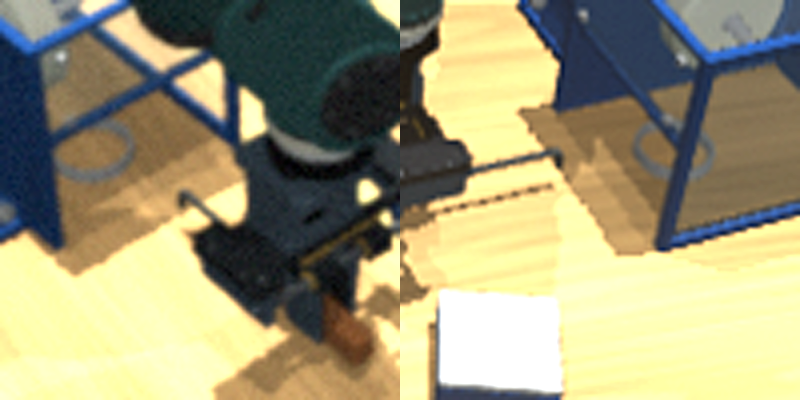

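The bend shows at (184,196) in the side half and (559,153) in the scene half, level and straight in front of the opening.

Run:
```python
from h import *
import pickle
S,C=pickle.load(open('sc4.pkl','rb'))
t=np.radians(7.1);R=np.array([[np.cos(t),-np.sin(t)],[np.sin(t),np.cos(t)]]);O=np.array([.587,.170])
for c,p in((S,[226,169]),(C,[329.8,218.3])):
  a=plane(c,[p],.044)[0];print(a,(a[:2]-O)@R)
b=plane(S,[[180+93/4,120+150/4]],.006)[0];print('ring side',b);b=plane(C,[[290+273/4,180+149/4]],.006)[0];print('ring scene',b)
```

```text
[0.59251798 0.1146806  0.044     ] [-0.00136189 -0.05557723]
[0.59961777 0.12190595 0.044     ] [ 0.00657652 -0.04928484]
ring side [0.57712758 0.24100695 0.006     ]
ring scene [0.57575923 0.24298568 0.006     ]
```

>>> {"name": "send_rows", "arguments": {"steps": [{"dr": [0, 0, 0], "xyz": [-0.003, 0.025, 0], "gripper": 0}, {"dr": [0, 0, 0], "xyz": [-0.006, 0.05, 0], "gripper": 0}, {"dr": [0, 0, 0], "xyz": [-0.009, 0.075, 0], "gripper": 0}, {"dr": [0, 0, 0], "xyz": [-0.0125, 0.1, 0], "gripper": 0}, {"dr": [0, 0, 0], "xyz": [-0.0155, 0.126, 0], "gripper": 0}, {"dr": [0, 0, 0], "xyz": [-0.0155, 0.126, 0], "gripper": 0}, {"dr": [0, 0, 0], "xyz": [-0.0155, 0.126, -0.008], "gripper": 0}, {"dr": [0, 0, 0], "xyz": [-0.0155, 0.126, -0.016], "gripper": 0}, {"dr": [0, 0, 0], "xyz": [-0.0155, 0.126, -0.02], "gripper": 0}, {"dr": [0, 0, 0], "xyz": [-0.0155, 0.126, -0.02], "gripper": 0}]}}

```text
time_s: 12.18
ee_pos: [0.5962, 0.0831, 0.0244]
tcp_rot: [[-0.121, 0.993, -0.001], [0.993, 0.121, -0.0], [0.0, -0.001, -1.0]]
wrist_force: [0.2, 0.2, -0.0]
width: 0.244
finger_force: 40.0
```

>>> {"name": "send_rows", "arguments": {"steps": [{"dr": [0, 0, 0], "xyz": [0.001, -0.008, 0], "gripper": 0}, {"dr": [0, 0, 0], "xyz": [0.002, -0.016, 0], "gripper": 0}, {"dr": [0, 0, 0], "xyz": [0.003, -0.024, 0], "gripper": 0}, {"dr": [0, 0, 0], "xyz": [0.004, -0.032, 0], "gripper": 0}, {"dr": [0, 0, 0], "xyz": [0.005, -0.042, 0], "gripper": 0}, {"dr": [0, 0, 0], "xyz": [0.0065, -0.053, 0], "gripper": 0}, {"dr": [0, 0, 0], "xyz": [0.008, -0.065, 0], "gripper": 0}, {"dr": [0, 0, 0], "xyz": [0.0095, -0.077, 0], "gripper": 0}, {"dr": [0, 0, 0], "xyz": [0.011, -0.089, 0], "gripper": 0}, {"dr": [0, 0, 0], "xyz": [0.0125, -0.101, 0], "gripper": 0}, {"dr": [0, 0, 0], "xyz": [0.014, -0.113, 0], "gripper": 0}, {"dr": [0, 0, 0], "xyz": [0.0155, -0.125, 0], "gripper": 0}, {"dr": [0, 0, 0], "xyz": [0.017, -0.137, 0], "gripper": 0}, {"dr": [0, 0, 0], "xyz": [0.0185, -0.149, 0], "gripper": 0}, {"dr": [0, 0, 0], "xyz": [0.02, -0.161, 0], "gripper": 0}, {"dr": [0, 0, 0], "xyz": [0.0215, -0.173, 0], "gripper": 0}, {"dr": [0, 0, 0], "xyz": [0.023, -0.185, 0], "gripper": 0}, {"dr": [0, 0, 0], "xyz": [0.0245, -0.197, 0], "gripper": 0}, {"dr": [0, 0, 0], "xyz": [0.026, -0.207, 0], "gripper": 0}, {"dr": [0, 0, 0], "xyz": [0.0265, -0.213, 0], "gripper": 0}]}}

```text
time_s: 14.68
ee_pos: [0.6231, -0.1302, 0.0249]
tcp_rot: [[-0.122, 0.993, 0.0], [0.993, 0.122, -0.0], [-0.0, 0.0, -1.0]]
wrist_force: [-0.3, 0.2, -1.1]
width: 0.243
finger_force: 40.0
```

Run:
```python
from h import *
import pickle
S=cap('side');C=cap('scene');pickle.dump((S,C),open('sc5.pkl','wb'));print(r.get_state()['ee_pos'],r.get_state()['wrist_force'])
a=cv2.resize(S['frame'][120:220,180:280],(400,400),interpolation=2)
b=cv2.resize(C['frame'][180:280,290:390],(400,400),interpolation=2)
cv2.imwrite('pics/out.png',np.hstack([a,b]))
```

```text
[ 0.62309465 -0.13006735  0.02492361] [-0.23597264  0.04103909 -0.81183387]
```

View pics/out.png

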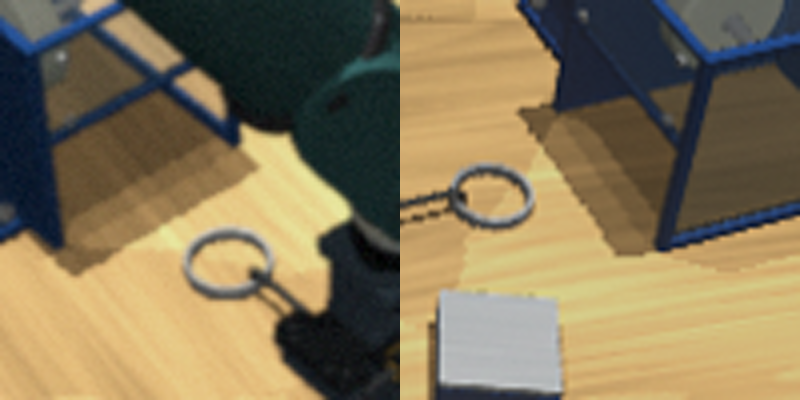

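The bangle lies flat outside, centred at (229,263) in the side half, with the tip inside its near rim. I'll ease off, lift the tip out and draw back before laying the hook down.

>>> {"name": "send_rows", "arguments": {"steps": [{"dr": [0, 0, 0], "xyz": [-0.001, 0.006, 0], "gripper": 0}, {"dr": [0, 0, 0], "xyz": [-0.001, 0.006, 0.01], "gripper": 0}, {"dr": [0, 0, 0], "xyz": [-0.001, 0.006, 0.025], "gripper": 0}, {"dr": [0, 0, 0], "xyz": [-0.001, 0.006, 0.04], "gripper": 0}, {"dr": [0, 0, 0], "xyz": [-0.001, 0.006, 0.04], "gripper": 0}, {"dr": [0, 0, 0], "xyz": [0.004, -0.03, 0.04], "gripper": 0}, {"dr": [0, 0, 0], "xyz": [0.008, -0.065, 0.04], "gripper": 0}, {"dr": [0, 0, 0], "xyz": [0.011, -0.09, 0.04], "gripper": 0}, {"dr": [0, 0, 0], "xyz": [0.011, -0.09, 0.025], "gripper": 0}, {"dr": [0, 0, 0], "xyz": [0.011, -0.09, 0.012], "gripper": 0}, {"dr": [0, 0, 0], "xyz": [0.011, -0.09, 0.004], "gripper": 0}, {"dr": [0, 0, 0], "xyz": [0.011, -0.09, -0.001], "gripper": 0}, {"dr": [0, 0, 0], "xyz": [0.011, -0.09, -0.0015], "gripper": 0}, {"dr": [0, 0, 0], "xyz": [0.011, -0.09, -0.0015], "gripper": 0.4}, {"dr": [0, 0, 0], "xyz": [0.011, -0.09, -0.0015], "gripper": 0.5}, {"dr": [0, 0, 0], "xyz": [0.011, -0.09, -0.0015], "gripper": 0.5}, {"dr": [0, 0, 0], "xyz": [0.011, -0.09, -0.0015], "gripper": 0.5}]}}

```text
time_s: 16.9
ee_pos: [0.6341, -0.2195, 0.0236]
tcp_rot: [[-0.122, 0.993, 0.0], [0.993, 0.122, -0.0], [-0.0, 0.0, -1.0]]
wrist_force: [0.7, 0.2, -0.3]
width: 0.502
finger_force: 0.0
```

>>> {"name": "send_rows", "arguments": {"steps": [{"dr": [0, 0, 0], "xyz": [0, 0, 0.02], "gripper": 0.5}, {"dr": [0, 0, 0], "xyz": [0, 0, 0.06], "gripper": 0.5}, {"dr": [0, 0, 0], "xyz": [0, 0, 0.12], "gripper": 0.5}, {"dr": [0, 0, 0], "xyz": [0, 0, 0.18], "gripper": 0.5}, {"dr": [0, 0, 0], "xyz": [0, 0, 0.24], "gripper": 0.5}, {"dr": [0, 0, 0], "xyz": [-0.02, -0.06, 0.28], "gripper": 0.5}, {"dr": [0, 0, 0], "xyz": [-0.04, -0.12, 0.28], "gripper": 0.5}, {"dr": [0, 0, 0], "xyz": [-0.05, -0.15, 0.28], "gripper": 0.5}, {"dr": [0, 0, 0], "xyz": [-0.05, -0.15, 0.28], "gripper": 0.5}, {"dr": [0, 0, 0], "xyz": [-0.05, -0.15, 0.28], "gripper": 0.5}]}}

```text
time_s: 18.15
ee_pos: [0.5839, -0.3692, 0.3043]
tcp_rot: [[-0.122, 0.993, 0.001], [0.993, 0.122, -0.0], [-0.0, 0.001, -1.0]]
wrist_force: [0.1, 0.9, -0.4]
width: 0.503
finger_force: 0.0
```

Run:
```python
from h import *
import pickle
S=cap('side');C=cap('scene');W=cap('wrist');pickle.dump((S,C,W),open('sc6.pkl','wb'));print(r.get_state()['width'])
# view budget spent: measure numerically
t=np.radians(7.1);R=np.array([[np.cos(t),-np.sin(t)],[np.sin(t),np.cos(t)]]);O=np.array([.587,.170])
S5,C5=pickle.load(open('sc5.pkl','rb'))
p=plane(S5,[[180+229/4,120+263/4]],.006)[0];print('ring before',p,(p[:2]-O)@R)
p=plane(C5,[[290+92/4,180+196/4]],.006)[0];print('ring before scene',p,(p[:2]-O)@R)
# ring now: grey pixels near it, in scene
for n,c in(('scene',C),('side',S)):
  h=cv2.cvtColor(c['frame'],cv2.COLOR_BGR2HSV);m=cv2.inRange(h,(0,0,40),(180,70,190))
  k=np.zeros_like(m);u,v=proj(c,[[.605,.04,.006]])[0].astype(int);k[v-28:v+28,u-28:u+28]=255;m&=k
  cs,_=cv2.findContours(m,cv2.RETR_EXTERNAL,cv2.CHAIN_APPROX_NONE)
  for q in cs:
    if len(q)>15:
      e=plane(c,q[:,0],.006);ctr=(e.min(0)+e.max(0))/2;print(n,len(q),ctr.round(3),(e.max(0)-e.min(0)).round(3),(ctr[:2]-O)@R)
# hook handle: brown pixels
for n,c in(('scene',C),('side',S)):
  h=cv2.cvtColor(c['frame'],cv2.COLOR_BGR2HSV);m=cv2.inRange(h,(3,110,40),(15,255,165))
  N,l,st,ce=cv2.connectedComponentsWithStats(m)
  for i in range(1,N):
    w=plane(c,[ce[i]],.02)[0]
    if st[i,4]>40 and abs(w[0]-.634)<.15 and abs(w[1]+.22)<.15: print('wood',n,w.round(3),deep(c,[ce[i]]).round(3),st[i,4])
```

```text
0.5018738799801985
ring before [0.60139644 0.0641635  0.006     ] [ 0.0012045  -0.10680436]
ring before scene [0.60144693 0.06619822 0.006     ] [ 0.0015061  -0.10479148]
scene 18 [0.715 0.049 0.006] [0.009 0.026 0.   ] [ 0.11196241 -0.13548012]
scene 51 [0.598 0.065 0.006] [0.075 0.073 0.   ] [-0.0020849  -0.10565885]
side 18 [ 0.623 -0.06   0.006] [0.011 0.032 0.   ] [ 0.00766706 -0.23266248]
side 46 [0.595 0.054 0.006] [0.059 0.05  0.   ] [-0.00682621 -0.11582671]
side 47 [0.606 0.078 0.006] [0.06 0.05 0.  ] [ 0.00755939 -0.09334658]
wood scene [ 0.64  -0.221  0.02 ] [[ 0.643 -0.223  0.025]] 283
wood side [ 0.631 -0.224  0.02 ] [[ 0.627 -0.227  0.029]] 244
```

The bangle is at machine (0.00, −0.105), flat. The hook lies at about (0.635, −0.222), with its rod end about 0.12 m from the bangle. I'll hand in.

```bash
python3 -c "
from rig import r
print(r.job_done())"
```

```text
the job is handed in; nothing more can be done
None
```

I handed the job in with the selector at off, the bangle lying flat about 105 mm in front of the hood, and the hook released on the open bench. The arm kept clear of the block, jar and file, though I did not re-measure them, and the hand-in gave no verdict.

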